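# Press a phone's back cover home, then hold the clamp open

### The job

The red phone lies clamped in the blue press jig. Pull the jig's sprung lever right down to its stop so that the pad presses the phone's back cover home for about a second, then let the lever back up slowly (two seconds or more, never letting it fly up) while the phone stays clamped. Only then pull the red tab of the sprung clamp out until its black pointer stands at the red rider on the white scale, and finish while still holding it there (the program ends with the gripper on the tab) so that I can lift the phone out; leave the rider, the phone and the things around the jig where they are.

Things in the scene. Friction and masses are not known exactly. Their poses are not given: they have to be found in the camera images.
- jig: fixed press jig, blue base plate 12 mm thick, 200 x 205 mm, with a 150 x 100 mm extension at its -y side (to y = -195 mm). Origin: centre of the main plate's underside. +x points away from the robot to the lever hinge, +z up; the clamp slides along its y. Its place and yaw (within 0.3 rad) change from run to run
- phone_red: red phone 138 x 68 x 9 mm, 0.18 kg, lying back up in the jig, long side along the jig's y, between a fixed jaw (+y end) and the sprung clamp jaw (-y end). Origin: centre of its underside
- nest (a point): centre of the phone nest's floor, 18 mm above the desk
- lever (a joint): press lever: 0 = raised (rest), grows as its handle is pulled down, stop at 0.6 rad, where the lever is level. A spring returns it to 0 and it flies up if released: at the handle about 4 N to start it, about 15 N at the stop with the pad pressing the phone.
- lever_grip (a point): centre of the lever's black barrel handle, a cylinder 26 mm in diameter and 42 mm long, axis along the jig's y, flat ends free (it can be pinched across the 42 mm or pushed down from above). It moves on an arc of radius 157 mm about lever_hinge: about 89 mm above the hinge's height when raised, level with the hinge at the stop, always at the jig's y = 0
- lever_hinge (a point): axis of the lever (along the jig's y), 82 mm beyond the jig's origin in x and 75 mm above the desk
- pad: black rubber pad, 40 mm disc 10 mm thick, under the lever on a sprung stem. Origin: centre of its lower face. At the lever's stop it is pressed back about 5 mm and presses the phone with about 7 N
- clamp: sprung clamp: aluminium carriage with the jaw, the red tab and the black pointer. It slides only along the jig's y; at rest (jaw against the phone) its origin coincides with the jig's origin, and pulled out it moves to the jig's -y, stop at 45 mm. A spring pulls it back always: about 6 N at rest, 11 N at 35 mm
- tab_grip (a point): grip point of the clamp's red upright tab with black ribs: 14 mm thick along the jig's y (pinch it so), 38 mm wide in x, 46 mm high, its foot 24 mm, its top 70 mm and this point 50 mm above the desk; at rest at the jig's (-45, -142 mm); moves with the clamp
- pointer (a point): tip of the clamp's black pointer, beside the white scale, 30 mm above the desk; at rest at the jig's (48, -111 mm); moves with the clamp
- rider (a joint): place of the red rider on the scale: how far (m) the clamp must be pulled from rest for the pointer to stand at it (0.016 to 0.034). Held only by light friction (2 N)
- mark (a point): centre line of the red rider, a block 8 mm wide along the jig's y, 16 mm in x, 12 mm high, on the white scale; top 34 mm above the desk
- phone_black: black phone 147 x 73 x 9 mm lying left of the jig, a bystander. Origin: centre of its underside
- pen: blue and white pen, 140 mm, lying left of the jig, a bystander
- usb_stick: orange USB stick 54 x 18 x 8 mm lying right of the jig, a bystander
- tweezers: steel tweezers 128 mm lying right of the jig, a bystander

How it is judged (in metres and radians):
On the way, in this order (a step that is already met when the one before it is completed fails the run):
1. the lever is down at its stop and the pad presses the phone (value of joint lever above 0.55 rad and contact force between pad and phone_red above 3 N), for 0.5 s.
2. the lever is back up, the phone still clamped (value of joint lever below 0.06 rad and y of pointer in the frame of jig above -0.117 m), for 0.2 s.
3. the clamp is pulled out to the rider by its tab (y of pointer in the frame of mark between -0.004 and 0.004 m and contact force between the fingers and clamp above 3 N), for 0.3 s.
At the end, for the whole second after the job is handed in: The fingers hold the red tab against the spring (contact over 3 N) with the pointer within 4 mm of the rider's centre line and the clamp still; the lever is up (under 0.06 rad) and the red phone lies in its nest (within 8 mm) (all of step 3 and linear speed of clamp below 0.01 m/s and value of joint lever below 0.06 rad and distance between phone_red and nest below 0.008 m); the arm keeps its last pose, push and grip.
It fails at once if the lever flies up (faster than 1.2 rad/s) (velocity of joint lever below -1.2 rad/s).
It fails at once if the clamp is pulled off the phone while the lever is down (value of joint lever above 0.12 rad and y of pointer in the frame of jig below -0.117 m).
It fails at once if the rider is shifted (distance of mark from where it was at the start of the episode above 0.004 m).
It fails at once if a bystander is moved more than 3 cm (distance of any of phone_black, pen, usb_stick, tweezers from where it was at the start of the episode above 0.03 m).
It also fails if it takes over 48 s, if anything falls off the work surface, if the arm or the gripper's body presses on something with over 40 N, if the wrist force passes 120 N, or if a joint passes its speed limit or range.

### The arm

A 6-joint arm with a two-finger parallel gripper is mounted at the origin on a cart in front of the work surface, level with it; the furniture and walls round the work are solid. World frame = base frame: x ahead of the robot, y to its left, z up, the work surface at z = 0. Lengths are in mm, angles in degrees, forces in N, time in s.
With the tool pointing down it reaches from about 300 to 850 mm from the base axis. Payload 4.2 kg.
Tool frame: the origin (TCP) lies midway between the tips of the shut fingers; the grasp point (between the pads) lies 19 mm behind it; z points along the fingers, y is the line along which they close (so a half turn about z gives the same grasp; the last joint's range is limited). The gripper opens to 91 mm and grips with 3 to 60 N. Pads are 32 mm wide; open, the fingers measure 118 mm over their backs; the gripper's body (76 mm by 178 mm) begins 60 mm behind the grasp point.
Start: joints at [66.979, 18.312, 89.639, -0, 72.044, -1.146], TCP at [214.244, 533.613, 213.976] pointing down, gripper open.
Joint ranges: [-177.97, 177.97], [-48.28, 115.42], [12.27, 149.76], [-77.06, 257.06], [2.81, 150.46], [-146.56, 146.56]. Speed limits (degrees/s): [147.25, 147.25, 180, 180, 180, 180].

### API

Orientations are given as [roll, pitch, yaw] about the fixed x, y, z axes, in that order (R = Rz(yaw) Ry(pitch) Rx(roll)).
In Python, from workcell import env gives the robot as it stands.
- The arm moves only by the shell command python3 -m jog 'ROWS' [FORCE]. ROWS is a JSON object of lists of equal length, an entry for each row: "jaw": the finger opening in mm, from 0 to 91.2; "slide": the shift along the tool's x, y, z in units of 30 mm (1.0 is 30 mm), a list of three; "spin": the turn about the tool's z in units of 8 degrees (1.0 is 8 degrees). In form: {"jaw": [jaw, ...], "slide": [[dx, dy, dz], ...], "spin": [spin, ...]}. A call has 1 to 10 rows; each row shifts and turns the commanded pose from where the row before left it, along the tool's axes as they then stand; what a row does not reach is not made up. A row lasts 1/10 s, in which the tool goes at most 50 mm and 8.59 degrees, less where a joint would pass 70% of its speed; a pose out of reach is approached as far as the arm can. A call is refused whole if a number of a shift passes 1 or a number of a turn 1, either way. A call with a gripper value outside its range is refused whole. The fingers move at their own pace and stop on an object; FORCE is the grip in N (left out, the last holds). Time passes only in rows, so rows that do not move let the fingers close. It gives the time, the measured TCP pose, the force, the opening and the grip force at its end, in the units of the state.
- env.state(): the state, without advancing time (a new reading comes with each control period).
- env.grab_frame(name): name is "side" or "top" or "wrist"; returns the picture (420x560x3 uint8, red, green, blue); there is no depth.
- env.camera_model(name): a dict with "fx", "fy", "cx", "cy" (pixels), "camera_from_world" (4x4, takes a point from world to camera coordinates). Camera axes: x right, y up, looking along -z (the intrinsics and any distortion apply to the point x, -y, -z); pixel columns grow to the right and rows downward; lengths in mm; the calibration is good to about 2 mm. The wrist camera is an equidistant fisheye: a pixel r from the principal point sees the ray r / f radians off the axis. A picture is of the moment at which its call begins: read the wrist's pose just before it. camera_model takes no time and is no camera call; for the wrist camera it gives the pose at the moment of the call.
- env.job_done(): hands the job in; it is judged then, once.
The state is a dict: "time_s": time; "qpos": joint angles; "qvel": joint speeds; "effort": joint torques, N m; "ee_pos": TCP position; "ee_rot": TCP orientation; "force": force on the tool from outside, world axes, zero at the start; "torque": the same for the moment, N m; "gripper_width": finger opening in mm; "gripper_force": force on a finger pad.
Only numpy, scipy, OpenCV 4.12 (cv2) and the standard library are available. Lean on these libraries where they do the work, as an engineer would, in place of code of your own. Each camera call takes 0.05 s, during which the arm holds its last target. There are 200 camera calls.

## Working session

There is one attempt and no reset: what is moved stays moved. The work goes in short steps, Python scripts to look and compute and a shell command to move; the robot and the scene stay as the last step left them, time stands still between calls to the robot, and variables do not carry over. Pictures are saved under pics/ and viewed, at most 10 in all, crops included, and the job is handed in when it is done.

```bash
ls; mkdir -p pics
python3 - <<'E'
from workcell import env
import cv2,numpy as np
print(env.state())
a=env.grab_frame("top");b=env.grab_frame("side")
cv2.imwrite("pics/top0.png",a[...,::-1]);cv2.imwrite("pics/side0.png",b[...,::-1])
for n in("top","side","wrist"):print(n,env.camera_model(n))
E
```

```text
pics
{'time_s': 0.0, 'qpos': array([ 6.69769762e+01,  1.83521350e+01,  8.97079323e+01, -1.21174064e-03,
        7.20422030e+01, -1.14757582e+00]), 'qvel': array([-0.04557044, -0.02089605, -0.00150292, -0.09113557,  0.01643869,
       -0.06863907]), 'effort': array([ 4.29404081e-04, -4.12458658e+01, -2.31977355e+01,  7.28148501e-02,
        4.57077404e-02, -1.14919139e-04]), 'ee_pos': array([214.06111679, 533.12039948, 213.10497906]), 'ee_rot': array([-1.79897727e+02, -8.96422399e-04,  1.58124926e+02]), 'force': array([ 0.4202328 , -0.05689985, -0.13823669]), 'torque': array([ 0.00310184, -0.03017645, -0.04063085]), 'gripper_force': 0.0, 'gripper_width': 91.08107483997998}
top {'fx': 492.7929048890135, 'fy': 492.7929048890135, 'cx': 279.4770537825288, 'cy': 210.74093056566645, 'camera_from_world': array([[-1.85528945e-02, -9.99639759e-01, -1.93943674e-02,
         2.75601397e+01],
       [ 9.92628333e-01, -2.07394910e-02,  1.19410495e-01,
        -5.09950634e+02],
       [-1.19769707e-01, -1.70359883e-02,  9.92655525e-01,
        -1.43571822e+03],
       [ 0.00000000e+00,  0.00000000e
[... 295 characters left out ...]
0333402e-01,  9.27054207e-01,
        -1.58493554e+02],
       [-1.81627184e-01, -9.09196817e-01,  3.74663467e-01,
        -1.18905049e+03],
       [ 0.00000000e+00,  0.00000000e+00,  0.00000000e+00,
         1.00000000e+00]])}
wrist {'fx': 325.19226210127806, 'fy': 325.19226210127806, 'cx': 279.21762907750093, 'cy': 212.2957642564426, 'camera_from_world': array([[ 3.72222880e-01,  9.28142722e-01, -1.10283503e-03,
        -5.75954615e+02],
       [-8.92502998e-01,  3.57603290e-01, -2.74878673e-01,
         3.00594260e+01],
       [-2.54732263e-01,  1.03300415e-01,  9.61478288e-01,
        -3.91306355e+02],
       [ 0.00000000e+00,  0.00000000e+00,  0.00000000e+00,
         1.00000000e+00]])}
```

View pics/top0.png

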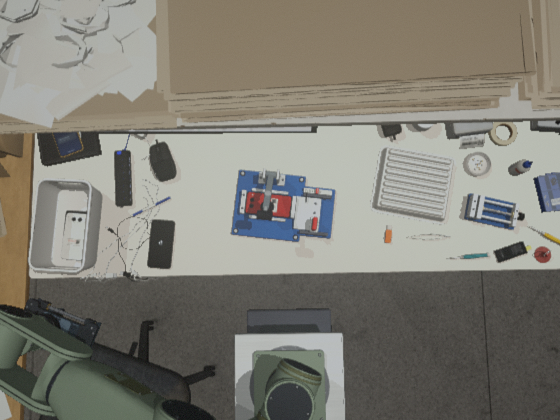

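View pics/side0.png

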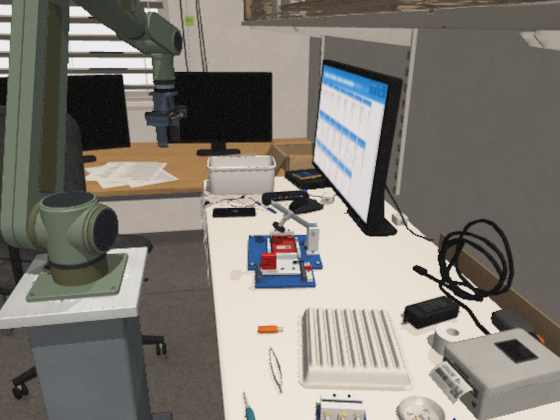

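```bash
cat > h.py <<'E'
from workcell import env
import cv2,numpy as np
def ray(m,name,uv):
    uv=np.atleast_2d(np.float64(uv));x=(uv[:,0]-m['cx'])/m['fx'];y=(uv[:,1]-m['cy'])/m['fy']
    if name=='wrist':
        r=np.hypot(x,y);s=np.where(r>1e-9,np.sin(r)/np.maximum(r,1e-9),1);d=np.c_[x*s,-y*s,-np.cos(r)]
    else: d=np.c_[x,-y,-np.ones(len(x))]
    T=np.array(m['camera_from_world']);R=T[:3,:3];return -R.T@T[:3,3],d@R
def onz(m,name,uv,z):
    c,d=ray(m,name,uv);return c+d*((z-c[2])/d[:,2])[:,None]
def proj(m,name,P):
    P=np.atleast_2d(P);T=np.array(m['camera_from_world']);q=P@T[:3,:3].T+T[:3,3];x,y,z=q[:,0],-q[:,1],-q[:,2]
    if name=='wrist':
        rr=np.hypot(x,y);k=np.arctan2(rr,z)/np.maximum(rr,1e-9);return np.c_[m['cx']+m['fx']*x*k,m['cy']+m['fy']*y*k]
    return np.c_[m['cx']+m['fx']*x/z,m['cy']+m['fy']*y/z]
def mask(im,col):
    h=cv2.cvtColor(im,cv2.COLOR_RGB2HSV);H,S,V=h[...,0],h[...,1].astype(int),h[...,2]
    if col=='blue':return ((abs(H.astype(int)-110)<15)&(S>140)&(V>50)).astype(np.uint8)
    if col=='red':return (((H<6)|(H>173))&(S>150)&(V>70)).astype(np.uint8)
def jig(psi,o,p): # jig frame to world
    c,s=np.cos(psi),np.sin(psi);p=np.atleast_2d(np.float64(p));return np.c_[o[0]+c*p[:,0]-s*p[:,1],o[1]+s*p[:,0]+c*p[:,1],p[:,2]]
E
python3 - <<'E'
from h import *
im=cv2.imread("pics/top0.png")[...,::-1].copy();m=env.camera_model("top")
b=mask(im,'blue');b[:, :220]=0;b[:,350:]=0;b[:150]=0;b[260:]=0
pts=np.argwhere(b)[:,::-1];P=onz(m,'top',pts,12)[:,:2]
h=cv2.convexHull(np.float32(P));h=h[:,0]
r=cv2.minAreaRect(h);print(r,cv2.boxPoints(r))
print(cv2.approxPolyDP(h[:,None],8,True)[:,0])
r=mask(im,'red');n,l,st,c=cv2.connectedComponentsWithStats(r)
for i in range(1,n):
    if st[i,4]>8 and 220<c[i][0]<350 and 150<c[i][1]<260: print(st[i],c[i],onz(m,'top',c[i],30))
E
```

```text
((506.255859375, 25.088302612304688), (113.98233795166016, 160.12744140625), 77.01882934570312) [[415.43628   -12.4616165]
 [571.47144   -48.431175 ]
 [597.07544    62.63822  ]
 [441.04028    98.60778  ]]
[[571.47144  -48.431183]
 [559.8852   -17.920174]
 [441.0402    98.607796]
 [426.78683  -15.078171]]
[259 195   4   7  14] [261.14285714 198.71428571] [[547.8355648   71.63421049  30.        ]]
[277 196   5   5   9] [278.77777778 198.        ] [[548.863961    18.89087198  30.        ]]
[287 197   4   5   9] [289.11111111 199.        ] [[545.18825379 -11.89935954  30.        ]]
[278 202   9  14  54] [280.88888889 208.94444444] [[515.79592635  13.2079597   30.        ]]
[312 218   5  11  32] [314.     222.6875] [[472.68566206 -84.18132184  30.        ]]
```

Run:
```python
from h import *
im=cv2.imread("pics/top0.png")[...,::-1].copy();m=env.camera_model("top")
h=cv2.cvtColor(im,cv2.COLOR_RGB2HSV)
for u,v in [(237,225),(290,180),(275,235),(325,230),(262,200),(314,224)]:print((u,v),h[v,u])
b=((abs(h[...,0].astype(int)-110)<18)&(h[...,1]>90)).astype(np.uint8);b[:, :225]=0;b[:,345:]=0;b[:160]=0;b[250:]=0
b=cv2.morphologyEx(b,cv2.MORPH_OPEN,np.ones((2,2)))
P=onz(m,'top',np.argwhere(b)[:,::-1],12)[:,:2]
hu=cv2.convexHull(np.float32(P))[:,0]
print(b.sum(),cv2.approxPolyDP(hu[:,None],8,True)[:,0])
mw=env.camera_model('wrist');T=mw['camera_from_world'];print('cam',-T[:3,:3].T@T[:3,3],'axis',-T[2,:3])
```

```text
(237, 225) [110  96 101]
(290, 180) [107 131 152]
(275, 235) [108 138 150]
(325, 230) [108 128 141]
(262, 200) [  2 152 163]
(314, 224) [  1 161 184]
2391 [[ 621.71075   136.05206 ]
 [ 445.2451    158.69266 ]
 [ 420.74545   -17.939955]
 [ 427.47217  -131.64384 ]
 [ 569.245    -151.09996 ]
 [ 614.62463   -43.385193]
 [ 633.41125   105.42593 ]]
cam [141.53326007 564.2408434  383.86007705] axis [ 0.25473226 -0.10330041 -0.96147829]
```

```bash
python3 -m jog '{"jaw":[91,91,91,91,91,91,91,91],"slide":[[-0.5,-0.4,-0.4],[-0.9,-0.8,-0.5],[-0.95,-0.85,-0.5],[-0.95,-0.85,-0.5],[-0.95,-0.85,-0.5],[-0.95,-0.85,-0.5],[-0.95,-0.85,0],[-0.95,-0.85,0]],"spin":[0,0,0,0,0,0,0,0]}' 40
python3 -m jog '{"jaw":[91,91,91,91,91,91,91,91,91,91],"slide":[[-0.95,-0.85,0],[-0.95,-0.85,0],[-0.95,-0.85,0],[-0.95,-0.85,0],[-0.95,-0.85,0],[-0.95,-0.85,0],[-0.95,-0.85,0],[-0.95,-0.8,0],[-0.3,-0.2,0],[0,0,0]],"spin":[0,0,0,0,0,0,0,-0.9,-0.9,0]}'
python3 - <<'E'
from h import *
import json
print(env.state()['ee_pos'],env.state()['ee_rot'])
m=env.camera_model('wrist');im=env.grab_frame('wrist')
np.save('w0.npy',im);json.dump({k:np.array(v).tolist() for k,v in m.items()},open('w0.json','w'))
cv2.imwrite('pics/w0.png',im[...,::-1])
E
```

```text
time_s: 0.9
ee_pos: [342.0, 276.5, 302.1]
ee_rot: [179.9, 0.1, 158.1]
force: [0.7, -0.1, -0.7]
gripper_width: 90.8
gripper_force: 0.0
time_s: 1.9
ee_pos: [484.9, -4.2, 301.1]
ee_rot: [-180.0, -0.0, 172.3]
force: [0.1, -0.3, -0.1]
gripper_width: 90.9
gripper_force: 0.0
[484.87534507  -4.16215968 301.08137726] [-1.79975149e+02 -4.97335981e-03  1.72325875e+02]
```

View pics/w0.png

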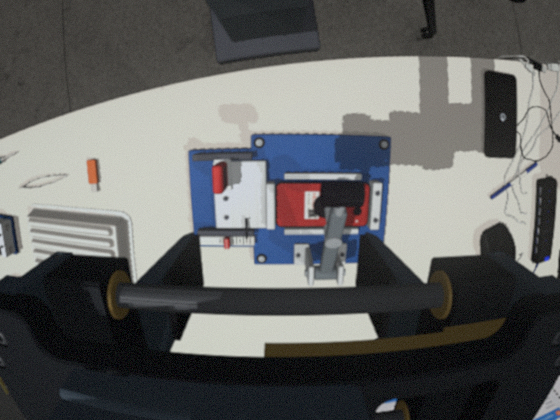

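Run:
```python
from h import *
import json
im=np.load('w0.npy');m=json.load(open('w0.json'))
h=cv2.cvtColor(im,cv2.COLOR_RGB2HSV)
b=((abs(h[...,0].astype(int)-110)<18)&(h[...,1]>110)&(h[...,2]>50)).astype(np.uint8)
def edge_top(us): return [(u,np.argmax(b[100:200,u])+100-.0) for u in us]
A=onz(m,'wrist',[(u,120+np.argmax(b[120:200,u])-.5) for u in range(262,384,3)],12)  # -x edge
B=onz(m,'wrist',[(420-np.argmax(b[v,420:350:-1])+.5,v) for v in range(142,230,3)],12) # +y edge
C=onz(m,'wrist',[(170+np.argmax(b[v,170:250])-.5,v) for v in range(156,225,3)],12) # ext -y edge
D=onz(m,'wrist',[(u,140+np.argmax(b[140:200,u])-.5) for u in range(193,246,3)],12) # ext -x edge
def fl(P):
    vx,vy,x,y=cv2.fitLine(np.float32(P[:,:2]),cv2.DIST_HUBER,0,.01,.01)[:,0];n=np.array([-vy,vx]);r=(P[:,:2]-[x,y])@n
    return np.array([vx,vy]),np.array([x,y]),np.abs(r).mean()
res={k:fl(P) for k,P in dict(A=A,B=B,C=C,D=D).items()}
for k,(d,p,r) in res.items():
    if k in'AD': d=d*np.sign(d[1]);psi=np.arctan2(-d[0],d[1])
    else: d=d*np.sign(d[0]);psi=np.arctan2(d[1],d[0])
    print(k,np.degrees(psi),p,r)
def psi_of(k):
    d=res[k][0]
    return np.arctan2(-d[0]*np.sign(d[1]),abs(d[1])) if k in'AD' else np.arctan2(d[1]*np.sign(d[0]),abs(d[0]))
psi=np.mean([psi_of(k) for k in 'ABC']);ex=np.array([np.cos(psi),np.sin(psi)]);ey=np.array([-ex[1],ex[0]])
xA=res['A'][1]@ex;xD=res['D'][1]@ex;yB=res['B'][1]@ey;yC=res['C'][1]@ey
print('len y',yB-yC,'expect 297.5; ext offset',xD-xA)
o=(xA+100)*ex+((yB-102.5+yC+195)/2)*ey
print('psi',np.degrees(psi),'o',o, yB-102.5,yC+195)
json.dump(dict(psi=psi,o=o.tolist()),open('jig.json','w'))
# checks: red blobs
r=(((h[...,0]<6)|(h[...,0]>173))&(h[...,1]>130)&(h[...,2]>60)).astype(np.uint8)
n,l,st,c=cv2.connectedComponentsWithStats(r)
inv=lambda w:np.c_[(w[:,:2]-o)@ex,(w[:,:2]-o)@ey]
for i in range(1,n):
    if st[i,4]>15 and 180<c[i][0]<400 and 130<c[i][1]<270:
        print(st[i],c[i],[(z,inv(onz(m,'wrist',c[i],z)).round(1).tolist()) for z in(27,34,50,70)])
names={'tab_top':(-45,-142,70),'lever':(-47.5,0,164),'pointer':(48,-111,30)}
for k,p in names.items(): print(k,proj(m,'wrist',jig(psi,o,p)),jig(psi,o,p))
```

```text
A -7.492687 [434.02728   72.769295] 0.2611401817553916
B -6.9072123 [522.5917  155.32318] 1.5350797900429103
C -7.677304 [ 481.09613 -133.45955] 0.3810503827876107
D -6.91124 [433.66342 -81.23928] 0.40969177383177
len y 291.71906 expect 297.5; ext offset 19.365631
psi -7.3590674 o [532.3849   53.62156] 118.48105 124.261986Traceback (most recent call last):
  File "<stdin>", line 27, in <module>
    for chunk in iterable:
                 ^^^^^^^^
    yield from _iterencode_dict(o, _current_indent_level)
    yield from chunks
    o = _default(o)
    raise TypeError(f'Object of type {o.__class__.__name__} '
                    f'is not JSON serializable')
TypeError: Object of type float32 is not JSON serializable
```

```bash
sed -i 's/^def jig/def J():\n    import json;j=json.load(open("jig.json"));return j["psi"],np.array(j["o"])\ndef jig/' h.py
python3 - <<'E'
from h import *
import json
im=np.load('w0.npy');m=json.load(open('w0.json'))
h=cv2.cvtColor(im,cv2.COLOR_RGB2HSV)
b=((abs(h[...,0].astype(int)-110)<18)&(h[...,1]>110)&(h[...,2]>50)).astype(np.uint8)
print([(v,420-int(np.argmax(b[v,420:350:-1]))) for v in range(138,268,4)])
print([(v,170+int(np.argmax(b[v,170:250]))) for v in range(152,250,4)])
print([(u,280-int(np.argmax(b[280:240:-1,u]))) for u in range(256,390,4)])
print(h[180,384:398].tolist())
cv2.imwrite('pics/w0c.png',cv2.resize(im[120:280,170:410,::-1],None,fx=3.3,fy=3.3,interpolation=cv2.INTER_CUBIC))
E
```

```text
[(138, 389), (142, 378), (146, 378), (150, 388), (154, 388), (158, 388), (162, 388), (166, 388), (170, 388), (174, 387), (178, 387), (182, 387), (186, 387), (190, 387), (194, 386), (198, 386), (202, 386), (206, 385), (210, 385), (214, 384), (218, 384), (222, 384), (226, 383), (230, 383), (234, 383), (238, 382), (242, 359), (246, 359), (250, 359), (254, 358), (258, 358), (262, 420), (266, 420)]
[(152, 190), (156, 190), (160, 190), (164, 190), (168, 190), (172, 190), (176, 191), (180, 191), (184, 191), (188, 191), (192, 192), (196, 192), (200, 192), (204, 192), (208, 193), (212, 193), (216, 193), (220, 194), (224, 194), (228, 194), (232, 194), (236, 170), (240, 170), (244, 170), (248, 170)]
[(256, 262), (260, 253), (264, 254), (268, 262), (272, 262), (276, 262), (280, 262), (284, 262), (288, 262), (292, 262), (296, 242), (300, 242), (304, 242), (308, 242), (312, 255), (316, 262), (320, 260), (324, 280), (328, 280), (332, 280), (336, 280), (340, 280), (344, 241), (348, 261), (352, 261), (356, 261), (360, 280), (364, 280), (368, 280), (372, 280), (376, 280), (380, 280), (384, 280), (388, 280)]
[[111, 144, 119], [109, 157, 128], [110, 150, 138], [110, 141, 136], [111, 90, 127], [100, 11, 145], [33, 15, 191], [33, 14, 207], [37, 11, 205], [37, 11, 207], [30, 11, 207], [30, 12, 205], [39, 12, 207], [33, 15, 207]]
```

View pics/w0c.png

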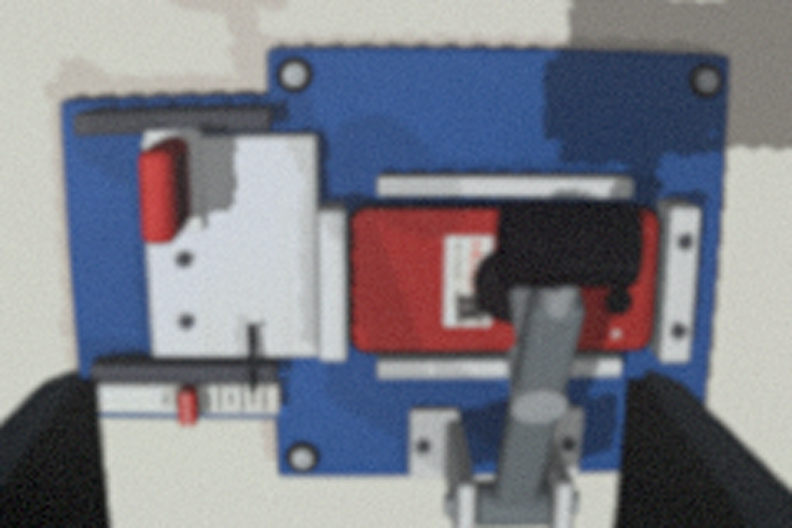

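```bash
cat > fit.py <<'E'
from h import *
import json,sys
def fit(im,m,lims,z=12,save=True):
    h=cv2.cvtColor(im,cv2.COLOR_RGB2HSV)
    s=np.where(abs(h[...,0].astype(int)-110)<20,h[...,1],0).astype(float)
    def cross(arr): # first crossing of 75, subpixel
        i=np.argmax(arr>75);return i-(arr[i]-75)/max(arr[i]-arr[i-1],1)
    E={}
    for k,(rng,a,bb) in lims.items():
        st=1 if bb>a else -1;L=[]
        for t in range(*rng,2):
            arr=s[a:bb:st,t] if k in'ADE' else s[t,a:bb:st]
            if arr.max()<75: continue
            c=a+st*cross(arr);L.append((t,c) if k in 'ADE' else (c,t))
        E[k]=onz(m,'wrist',L,z)[:,:2]
    R={}
    for k,P in E.items():
        for _ in range(3):
            vx,vy,x,y=[float(q) for q in cv2.fitLine(np.float32(P),cv2.DIST_HUBER,0,.01,.01)[:,0]]
            r=(P-[x,y])@[-vy,vx];P=P[abs(r)<1.2]
        d=np.array([vx,vy]);
        psi=np.arctan2(-d[0]*np.sign(d[1]),abs(d[1])) if k in'ADE' else np.arctan2(d[1]*np.sign(d[0]),abs(d[0]))
        R[k]=(psi,np.array([x,y]),len(P));print(k,np.degrees(psi).round(2),len(P),abs(r).mean().round(2))
    psi=np.mean([R[k][0] for k in R if k in 'ABC']);ex=np.array([np.cos(psi),np.sin(psi)]);ey=np.array([-ex[1],ex[0]])
    X={k:R[k][1]@(ex if k in 'ADE' else ey) for k in R};print({k:round(v,1) for k,v in X.items()},np.degrees(psi))
    return psi,ex,ey,X
E
python3 - <<'E'
from fit import *
im=np.load('w0.npy');m=json.load(open('w0.json'))
psi,ex,ey,X=fit(im,m,dict(A=((262,384),120,200),B=((148,230),420,350),C=((156,230),170,250),D=((193,246),140,200),E=((270,294),280,250)))
print('len y',X['B']-X['C'],'len x',X['E']-X['A'])
cx=(X['E']+X['A'])/2;cy=(X['B']-102.5+X['C']+195)/2
o=cx*ex+cy*ey;print('o',o)
json.dump(dict(psi=float(psi),o=o.tolist()),open('jig.json','w'))
h=cv2.cvtColor(im,cv2.COLOR_RGB2HSV)
r=(((h[...,0]<8)|(h[...,0]>172))&(h[...,1]>100)&(h[...,2]>60)).astype(np.uint8)
n,l,st,c=cv2.connectedComponentsWithStats(r)
inv=lambda w:np.c_[(w[:,:2]-o)@ex,(w[:,:2]-o)@ey]
for i in range(1,n):
    if st[i,4]>15 and 180<c[i][0]<400 and 130<c[i][1]<270:
        print(st[i],c[i],[(z,inv(onz(m,'wrist',c[i],z)).round(1).tolist()) for z in(27,34,50,70)])
for k,p in {'tab_top':(-45,-142,70),'lever':(-47.5,0,164),'pointer':(48,-111,30)}.items(): print(k,proj(m,'wrist',jig(psi,o,p)),jig(psi,o,p))
E
```

```text
A -7.6 61 0.15
B -7.32 41 0.16
C -7.36 37 0.07
D -7.42 27 0.14
E -7.07 12 0.06
{'A': np.float64(420.3), 'B': np.float64(222.4), 'C': np.float64(-70.9), 'D': np.float64(440.0), 'E': np.float64(616.8)} -7.426194616741134
len y 293.2930330831077 len x 196.44832880893455
o [529.95659235  53.9252593 ]
[212 163  14  30 307] [217.99022801 177.81433225] [(27, [[-39.1, -147.3]]), (34, [[-40.3, -146.0]]), (50, [[-43.1, -142.9]]), (70, [[-46.5, -139.0]])]
[ 276  183   50   44 1518] [294.7345191  204.78853755] [(27, [[0.6, -39.7]]), (34, [[-1.3, -40.1]]), (50, [[-5.4, -40.8]]), (70, [[-10.7, -41.8]])]
[345 184  25  42 472] [359.11652542 210.80084746] [(27, [[9.7, 54.1]]), (34, [[7.8, 52.3]]), (50, [[3.2, 48.2]]), (70, [[-2.4, 43.0]])]
[224 237   6  11  54] [226.53703704 242.2962963 ] [(27, [[57.3, -139.8]]), (34, [[54.6, -138.6]]), (50, [[48.4, -135.7]]), (70, [[40.6, -132.2]])]
tab_top [[215.74881257 179.01591367]] [[466.98069246 -81.06746655  70.        ]]
lever [[341.9420653  192.59670696]] [[482.85501401  60.06458479 164.        ]]
pointer [[245.38892325 237.14043924]] [[563.20734249 -62.34764216  30.        ]]
```

```bash
python3 -m jog '{"jaw":[91,91,91,91,91,91,91,91,91,91],"slide":[[0.15,0.7,0],[0.2,0.8,0.2],[0,0.6,0.6],[0,0,0.9],[0,0,0.9],[0,0,0.9],[0,0,0.8],[0,0,0.5],[0,0,0.3],[0,0,0]],"spin":[0,0,0,0,0,0,0,0,0,0]}' 40
python3 - <<'E'
from h import *
m=env.camera_model('wrist');im=env.grab_frame('wrist');s=env.state();print(s['ee_pos'],s['ee_rot'])
psi,o=J();print('want',jig(psi,o,(-47.5,0,145)),'px',proj(m,'wrist',jig(psi,o,[(-47.5,y,164) for y in(-21,0,21)])))
cv2.imwrite('pics/w1.png',im[...,::-1])
E
```

```text
time_s: 2.95
ee_pos: [481.4, 62.2, 147.4]
ee_rot: [-180.0, -0.1, 172.5]
force: [-0.3, -0.2, -0.2]
gripper_width: 91.0
gripper_force: 0.0
[482.25247332  62.13485049 148.27854444] [ 1.79993737e+02 -2.47164601e-03  1.72512043e+02]
want [[482.85501401  60.06458479 145.        ]] px [[232.90153419 277.3282323 ]
 [272.1836052  277.72243775]
 [311.66929876 277.481652  ]]
```

View pics/w1.png

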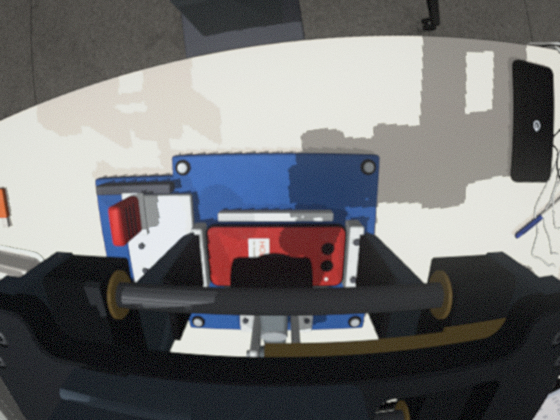

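```bash
python3 -m jog '{"jaw":[91,30,30,30,30,30,30,30,30,30],"slide":[[-0.02,-0.06,0.07],[0,0,0],[0,0,0],[0,0,0],[0,0,0],[0,0,0],[0,0,0],[0,0,0],[0,0,0],[0,0,0]],"spin":[0,0,0,0,0,0,0,0,0,0]}' 40
```

```text
time_s: 4.0
ee_pos: [482.6, 57.9, 145.8]
ee_rot: [-179.8, -0.0, 172.6]
force: [-0.4, -6.6, 0.0]
gripper_width: 41.6
gripper_force: 40.0
```

```bash
python3 -m jog '{"jaw":[30,30,30,30,30,30,30,30,30,30],"slide":[[0,-0.07,0],[0.14,0,0.22],[0.13,0,0.23],[0.12,0,0.23],[0.11,0,0.24],[0.1,0,0.24],[0.08,0,0.25],[0.07,0,0.25],[0.06,0,0.25],[0,0,0]],"spin":[0,0,0,0,0,0,0,0,0,0]}'
python3 -m jog '{"jaw":[30,30,30,30,30,30],"slide":[[0.05,0,0.26],[0.03,0,0.26],[0.02,0,0.26],[0.01,0,0.26],[0,0,0],[0,0,0]],"spin":[0,0,0,0,0,0]}'
```

```text
time_s: 5.0
ee_pos: [458.7, 60.9, 89.5]
ee_rot: [180.0, 0.1, 172.5]
force: [-4.1, -1.2, 11.9]
gripper_width: 42.0
gripper_force: 40.0
time_s: 5.6
ee_pos: [454.8, 61.5, 58.5]
ee_rot: [180.0, -0.0, 172.5]
force: [-5.5, -1.5, 13.3]
gripper_width: 41.5
gripper_force: 40.0
```

```bash
python3 -m jog '{"jaw":[30,30,30],"slide":[[0,0,0.08],[0,0,0.04],[0,0,0]],"spin":[0,0,0]}'; python3 -m jog '{"jaw":[30,30,30],"slide":[[0,0,0.08],[0,0,0.04],[0,0,0]],"spin":[0,0,0]}'
```

```text
time_s: 5.9
ee_pos: [454.7, 61.5, 55.3]
ee_rot: [180.0, -0.0, 172.5]
force: [-7.0, -0.2, 16.7]
gripper_width: 41.8
gripper_force: 40.0
time_s: 6.2
ee_pos: [454.7, 61.5, 51.8]
ee_rot: [180.0, -0.0, 172.5]
force: [-7.4, -0.3, 17.5]
gripper_width: 41.3
gripper_force: 40.0
```

Run:
```python
from h import *
im=env.grab_frame('side')
cv2.imwrite('pics/s1.png',cv2.resize(im[170:310,200:380,::-1],None,fx=4,fy=4,interpolation=cv2.INTER_CUBIC))
```

```text
(no output)
```

View pics/s1.png

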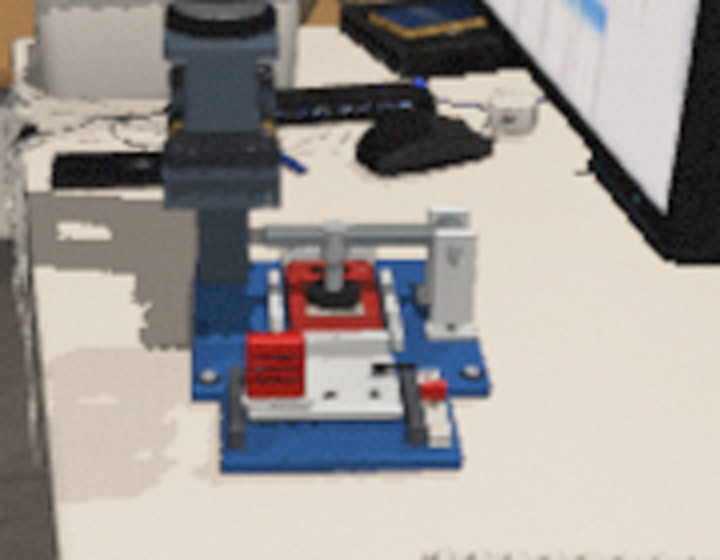

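Run:
```python
from h import *
psi,o=J();m=env.camera_model('side')
for th in (.4,.5,.55,.6):
    f=.6-th
    for r in(35,120): print(th,r,(proj(m,'side',jig(psi,o,(82-r*np.cos(f),0,75+r*np.sin(f))))-[200,170])*4)
im=env.grab_frame('side').astype(int)
big=im[170:310,200:380]
for u in (67,72,77,90,95,100): print(u*4,[int(x) for x in big[50:68,u].sum(1)])
```

```text
0.4 35 [[399.8780442  225.12421195]]
0.4 120 [[280.76933795 204.15442718]]
0.5 35 [[399.00947525 229.67035271]]
0.5 120 [[278.16900551 219.91273225]]
0.55 35 [[398.76061198 231.95791231]]
0.55 120 [[277.51671245 227.81399417]]
0.6 35 [[398.636059   234.24744384]]
0.6 120 [[277.29600817 235.70295859]]
268 [274, 369, 553, 641, 644, 610, 485, 416, 416, 334, 301, 392, 572, 646, 608, 427, 275, 379]
288 [638, 646, 637, 640, 641, 609, 475, 396, 404, 326, 303, 307, 390, 476, 464, 383, 224, 225]
308 [639, 643, 638, 640, 644, 609, 464, 398, 409, 326, 295, 391, 532, 485, 453, 328, 231, 196]
360 [639, 644, 644, 647, 641, 596, 420, 405, 407, 303, 281, 364, 488, 476, 430, 260, 277, 322]
380 [643, 643, 643, 644, 640, 594, 417, 393, 409, 301, 282, 449, 647, 647, 578, 288, 309, 413]
400 [639, 646, 646, 640, 638, 595, 414, 410, 410, 290, 281, 448, 652, 648, 574, 279, 281, 277]
```

```bash
python3 -m jog '{"jaw":[30,30,30,30,30,30],"slide":[[0,0,0],[0,0,0],[0,0,0],[0,0,0],[0,0,0],[0,0,0]],"spin":[0,0,0,0,0,0]}' 60
python3 -m jog '{"jaw":[30,30,30,30,30,30,30,30,30,30],"slide":[[0,0,-0.05],[0,0,-0.11],[-0.01,0,-0.11],[-0.01,0,-0.11],[-0.01,0,-0.11],[-0.01,0,-0.11],[-0.02,0,-0.11],[-0.02,0,-0.11],[-0.02,0,-0.11],[-0.03,0,-0.11]],"spin":[0,0,0,0,0,0,0,0,0,0]}'
```

```text
time_s: 6.9
ee_pos: [454.7, 61.5, 51.8]
ee_rot: [180.0, -0.0, 172.5]
force: [-7.1, -1.1, 16.9]
gripper_width: 41.4
gripper_force: 60.0
time_s: 7.9
ee_pos: [458.6, 61.0, 81.4]
ee_rot: [180.0, -0.1, 172.5]
force: [-2.6, 0.5, 3.7]
gripper_width: 42.0
gripper_force: 60.0
```

```bash
python3 -m jog '{"jaw":[30,30,30,30,30,30,30,30,30,30],"slide":[[-0.02,0,-0.11],[-0.02,0,-0.11],[-0.03,0,-0.11],[-0.03,0,-0.11],[-0.04,0,-0.11],[-0.04,0,-0.11],[-0.04,0,-0.11],[-0.05,0,-0.11],[-0.05,0,-0.11],[-0.05,0,-0.11]],"spin":[0,0,0,0,0,0,0,0,0,0]}'
python3 -m jog '{"jaw":[30,30,30,30,30,30,30],"slide":[[-0.06,0,-0.11],[-0.06,0,-0.11],[-0.06,0,-0.11],[-0.07,0,-0.11],[-0.07,0,-0.11],[0,0,0],[0,0,0]],"spin":[0,0,0,0,0,0,0]}'
```

```text
time_s: 8.9
ee_pos: [470.4, 59.4, 114.5]
ee_rot: [180.0, 0.0, 172.5]
force: [0.0, -1.0, 0.1]
gripper_width: 41.6
gripper_force: 60.0
time_s: 9.6
ee_pos: [479.6, 58.2, 131.0]
ee_rot: [180.0, -0.0, 172.5]
force: [-1.3, -0.2, 2.0]
gripper_width: 41.4
gripper_force: 60.0
```

```bash
python3 -m jog '{"jaw":[30,30,30,30],"slide":[[-0.07,0,-0.1],[-0.07,0,-0.1],[0,0,0],[0,0,0]],"spin":[0,0,0,0]}'
python3 -m jog '{"jaw":[30,30,30,30],"slide":[[-0.03,0,-0.08],[-0.03,0,-0.05],[0,0,0],[0,0,0]],"spin":[0,0,0,0]}'
```

```text
time_s: 10.0
ee_pos: [483.6, 57.7, 137.0]
ee_rot: [180.0, -0.0, 172.5]
force: [-4.1, 1.3, 2.1]
gripper_width: 41.7
gripper_force: 60.0
time_s: 10.4
ee_pos: [484.9, 57.5, 139.1]
ee_rot: [-180.0, -0.2, 172.5]
force: [0.7, 1.3, -18.4]
gripper_width: 41.7
gripper_force: 60.0
```

Run:
```python
from h import *
im=env.grab_frame('side');psi,o=J();m=env.camera_model('side')
cv2.imwrite('pics/s2.png',cv2.resize(im[170:310,200:380,::-1],None,fx=4,fy=4,interpolation=cv2.INTER_CUBIC))
for th in (0,.1,.2):
    f=.6-th;print(th,(proj(m,'side',jig(psi,o,[(82-r*np.cos(f),0,75+r*np.sin(f)) for r in (0,50,100)]))-[200,170])*4)
```

```text
0 [[448.31344054 233.65154693]
 [390.66514103 197.12211245]
 [331.83606002 159.8444637 ]]
0.1 [[448.31344054 233.65154693]
 [386.77975465 202.82101945]
 [324.12542872 171.42901212]]
0.2 [[448.31344054 233.65154693]
 [383.52290862 208.81731982]
 [317.71083848 183.59153685]]
```

View pics/s2.png

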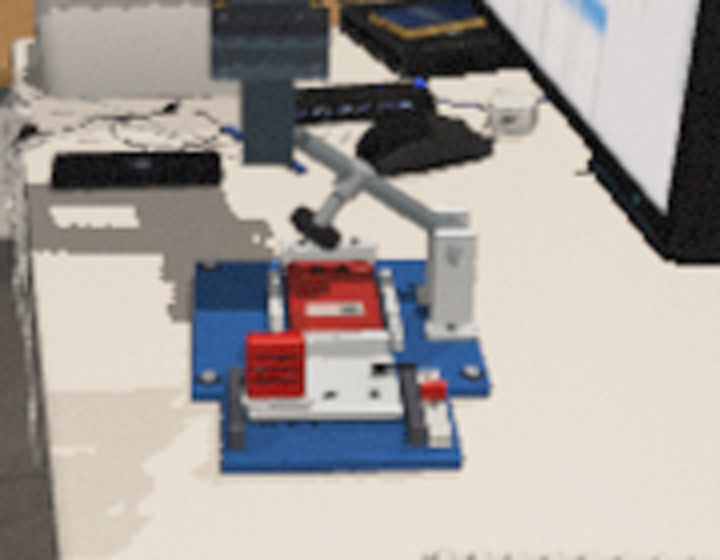

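```bash
python3 -m jog '{"jaw":[60,91,91,91,91,91,91,91,91,91],"slide":[[0,0,0.03],[0,0,0],[0,0,0],[0,0,0],[0,0,0],[0,0,-0.3],[0,0,-0.7],[0,0,-0.8],[0,0,-0.7],[0,0,0]],"spin":[0,0,0,0,0,0,0,0,0,0]}'
python3 -m jog '{"jaw":[91,91,91,91,91,91,91,91],"slide":[[0,-0.5,0],[0,-0.9,0],[0,-0.9,0],[0,-0.9,0],[0,-0.9,0],[-0.05,-0.6,0],[0,0,0],[0,0,0]],"spin":[0,0,0,0,0,0,0,0]}'
python3 - <<'E'
from h import *
import json
print(env.state()['ee_pos'],env.state()['ee_rot'])
m=env.camera_model('wrist');im=env.grab_frame('wrist')
np.save('w2.npy',im);json.dump({k:np.array(v).tolist() for k,v in m.items()},open('w2.json','w'))
cv2.imwrite('pics/w2.png',im[...,::-1])
E
```

```text
time_s: 11.45
ee_pos: [487.8, 57.6, 218.3]
ee_rot: [179.9, 0.4, 172.5]
force: [0.3, 0.6, -0.1]
gripper_width: 91.3
gripper_force: 0.0
time_s: 12.25
ee_pos: [468.5, -82.5, 214.3]
ee_rot: [180.0, -0.1, 172.5]
force: [-0.3, -0.5, -0.6]
gripper_width: 91.2
gripper_force: 0.0
[468.45027073 -82.45502183 214.30092396] [ 1.79961839e+02 -5.92423671e-02  1.72466945e+02]
```

View pics/w2.png

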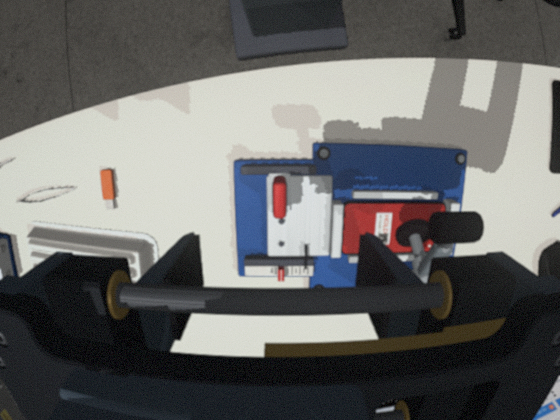

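Run:
```python
from fit import *
im=np.load('w2.npy');m=json.load(open('w2.json'));psi,o=J()
ex=np.array([np.cos(psi),np.sin(psi)]);ey=np.array([-ex[1],ex[0]])
inv=lambda w:np.c_[(w[:,:2]-o)@ex,(w[:,:2]-o)@ey].round(1)
h=cv2.cvtColor(im,cv2.COLOR_RGB2HSV)
r=(((h[...,0]<8)|(h[...,0]>172))&(h[...,1]>100)&(h[...,2]>60)).astype(np.uint8)
for u0,u1,v0,v1,z,nm in [(265,300,165,230,70,'tab'),(270,295,262,290,34,'rider')]:
    q=np.argwhere(r[v0:v1,u0:u1])[:,::-1]+[u0,v0]
    print(nm,q.min(0),q.max(0),q.mean(0),inv(onz(m,'wrist',[q.mean(0),q.min(0)-.5,q.max(0)+.5],z)))
    for v in range(q[:,1].min(),q[:,1].max()+1,3):
        w=q[q[:,1]==v][:,0];
        if len(w):print(v,inv(onz(m,'wrist',[(w.min()-.5,v),(w.max()+.5,v)],z)).tolist())
g=cv2.cvtColor(im,cv2.COLOR_RGB2GRAY).astype(int)
for v in range(242,276,2):
    seg=g[v,298:316];d=np.clip(np.median(seg)-20-seg,0,None)
    c=298+(d*np.arange(18)).sum()/max(d.sum(),1);print(v,round(c,1),seg.tolist(),inv(onz(m,'wrist',(c,v),30)).tolist())
p=onz(m,'wrist',[(240,200)],12)
psi2,_,_,X=fit(im,m,dict(A=((330,440),120,180),C=((168,250),220,260),D=((240,310),140,180)))
```

```text
tab [273 177] [285 218] [279.05122951 197.42008197] [[ -47.3 -141.3]
 [ -68.4 -147.7]
 [ -25.3 -134.8]]
177 [[-67.9, -143.8], [-67.9, -138.9]]
180 [[-64.9, -145.7], [-64.9, -136.9]]
183 [[-61.9, -146.7], [-61.9, -135.9]]
186 [[-58.9, -147.7], [-58.9, -134.9]]
189 [[-55.9, -147.8], [-55.8, -134.9]]
192 [[-52.8, -147.8], [-52.8, -134.9]]
195 [[-49.8, -147.8], [-49.7, -134.9]]
198 [[-46.7, -147.8], [-46.7, -134.9]]
201 [[-43.6, -147.8], [-43.6, -134.9]]
204 [[-40.5, -147.9], [-40.5, -134.9]]
207 [[-37.4, -147.9], [-37.4, -134.8]]
210 [[-34.3, -146.9], [-34.3, -134.8]]
213 [[-31.2, -146.9], [-31.1, -135.8]]
216 [[-28.0, -145.9], [-28.0, -136.8]]
rider [278 267] [283 280] [280.44262295 273.40983607] [[  54.7 -139.8]
 [  45.4 -143.3]
 [  64.4 -136.1]]
267 [[46.1, -142.1], [46.1, -137.3]]
270 [[50.1, -143.3], [50.1, -136.1]]
273 [[54.1, -143.3], [54.1, -136.1]]
276 [[58.2, -143.3], [58.2, -136.1]]
279 [[62.3, -143.3], [62.3, -136.1]]
242 298.0 [215, 215, 200, 195, 192, 198, 196, 210, 213, 210, 209, 206, 212, 213, 219, 218, 218, 218] [[15.7, -119.2]]
244 305.8 [210, 213, 203, 196, 191, 178, 
[... 1174 characters left out ...]
1, 162, 163, 174, 174, 152, 118, 72, 92, 130, 159, 170, 174, 179, 162, 127, 81, 85] [[47.0, -104.7]]
268 310.5 [206, 184, 185, 207, 205, 174, 133, 109, 126, 141, 172, 195, 210, 209, 184, 140, 86, 78] [[49.7, -103.3]]
270 314.3 [203, 178, 180, 205, 201, 175, 174, 194, 192, 171, 177, 200, 208, 205, 183, 130, 84, 79] [[52.4, -98.7]]
272 314.2 [201, 176, 180, 203, 206, 189, 191, 206, 196, 171, 172, 204, 209, 202, 180, 127, 96, 83] [[55.2, -98.6]]
274 314.1 [203, 193, 194, 204, 211, 212, 214, 206, 203, 189, 196, 201, 204, 197, 171, 124, 94, 89] [[57.9, -98.7]]
A -7.24 55 0.09
C -7.4 41 0.06
D -7.29 35 0.07
{'A': np.float64(420.6), 'C': np.float64(-72.7), 'D': np.float64(440.0)} -7.321507366247145
```

```bash
python3 -m jog '{"jaw":[60,60,60,60,60,60,60,60,60,60],"slide":[[0.03,0.07,0.4],[0,0,0.8],[0,0,0.9],[0,0,0.9],[0,0,0.9],[0,0,0.8],[0,0,0.5],[0,0,0.4],[0,0,0.3],[0,0,0]],"spin":[0,0,0,0,0,0,0,0,0,0]}' 50
```

```text
time_s: 13.3
ee_pos: [467.0, -79.5, 36.4]
ee_rot: [180.0, -0.2, 172.6]
force: [-0.7, 0.9, -0.1]
gripper_width: 60.1
gripper_force: 0.0
```

```bash
python3 -m jog '{"jaw":[5,5,5,5,5,5,5,5,5,5],"slide":[[0,-0.03,0],[0,0,0],[0,0,0],[0,0,0],[0,0,0],[0,0,0],[0,0,0],[0,0,0],[0,0,0],[0,0,0]],"spin":[0,0,0,0,0,0,0,0,0,0]}' 50
```

```text
time_s: 14.3
ee_pos: [468.0, -82.5, 38.0]
ee_rot: [-179.9, 0.0, 172.6]
force: [-1.4, -5.0, 0.2]
gripper_width: 13.8
gripper_force: 50.0
```

```bash
python3 -m jog '{"jaw":[5,5,5,5,5,5,5,5,5,5],"slide":[[0,-0.08,0],[0,-0.15,0],[0,-0.15,0],[0,-0.15,0],[0,-0.15,0],[0,-0.15,0],[0,-0.1,0],[0,-0.07,0],[0,0,0],[0,0,0]],"spin":[0,0,0,0,0,0,0,0,0,0]}'
cat > chk.py <<'E'
from fit import *
import sys
s=env.state();print(s['ee_pos'],s['force']);m=env.camera_model('wrist');im=env.grab_frame('wrist');psi,o=J()
print('tcp jig y',(s['ee_pos'][:2]-o)@[-np.sin(psi),np.cos(psi)])
print(proj(m,'wrist',jig(psi,o,[(50,-139.7,34),(48,-139.7,30)])))
cv2.imwrite(sys.argv[1],cv2.resize(im[180:330,200:380,::-1],None,fx=4,fy=4,interpolation=cv2.INTER_CUBIC))
im=env.grab_frame('side');m=env.camera_model('side');np.save('sd.npy',im)
print((proj(m,'side',jig(psi,o,[(50,-139.7,34),(48,-139.7,30)]))))
E
python3 chk.py pics/w3.png
```

```text
time_s: 15.3
ee_pos: [464.5, -109.4, 38.0]
ee_rot: [179.8, 0.0, 172.5]
force: [1.6, 9.1, 1.7]
gripper_width: 13.9
gripper_force: 50.0
[ 464.50011387 -109.3747911    37.97298146] [1.61227162 9.10552728 1.66434494]
tcp jig y -170.39049987603252
[[318.95195855 373.99793519]
 [318.58418256 368.45933996]]
[[305.26983387 265.13154769]
 [304.44686914 266.52939194]]
```

View pics/w3.png

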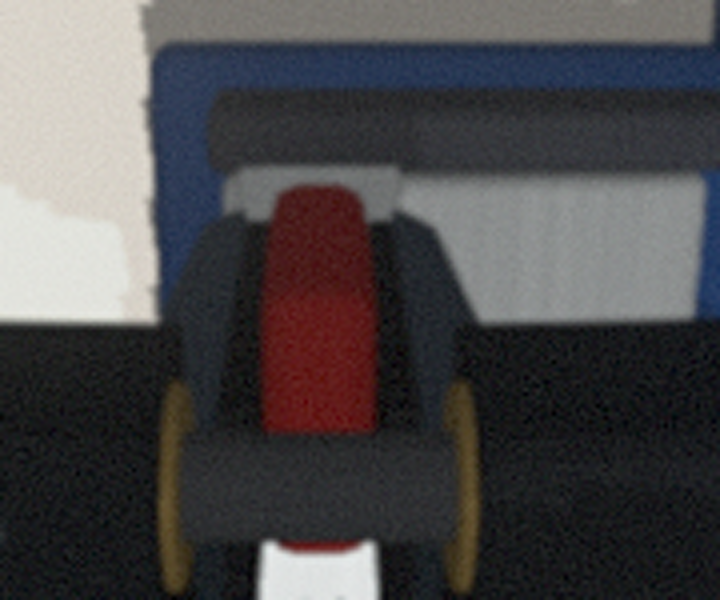

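```bash
python3 -m jog '{"jaw":[5,5,5,5,5],"slide":[[0,-0.05,0],[0,-0.04,0],[0,0,0],[0,0,0],[0,0,0]],"spin":[0,0,0,0,0]}'
cat > chk2.py <<'E'
from fit import *
s=env.state();m=env.camera_model('wrist');im=env.grab_frame('wrist');psi,o=J();np.save('w4.npy',im)
ex=np.array([np.cos(psi),np.sin(psi)]);ey=np.array([-ex[1],ex[0]])
print('tcp y',(s['ee_pos'][:2]-o)@ey)
def meas(im,m,vt,vc,uc,ut):
    h=cv2.cvtColor(im,cv2.COLOR_RGB2HSV);r=((h[...,0]<10)|(h[...,0]>170))&(h[...,1]>120)&(h[...,2]>50)
    s_=np.where(abs(h[...,0].astype(int)-110)<20,h[...,1],0)
    T=[];Cc=[]
    for v in vt:
        w=np.flatnonzero(r[v,ut[0]:ut[1]])+ut[0];T.append(onz(m,'wrist',[(w.min()-.5,v),(w.max()+.5,v)],70)[:,:2]@ey)
    for v in vc:
        w=uc[0]+np.argmax(s_[v,uc[0]:uc[1]]>75)-.5;Cc.append((onz(m,'wrist',(w,v),12)[:,:2]@ey)[0])
    T=np.array(T);print('tab edges',T.mean(0)-o@ey,'C',np.median(Cc)-o@ey,'tab-C',T.mean()-np.median(Cc))
meas(im,m,range(254,284,3),range(200,256,3),(220,260),(255,305))
meas(np.load('w2.npy'),json.load(open('w2.json')),range(188,206,3),range(170,250,3),(220,260),(265,300))
a,b=env.grab_frame('top'),env.grab_frame('side');np.save('t4.npy',a);np.save('sd4.npy',b)
def sp(name,im,p): 
    q=proj(env.camera_model(name),name,jig(psi,o,p));print(name,q)
P=[(54,-139.7,34),(48,-139.7,30)]
sp('top',a,P);sp('side',b,P)
A=cv2.resize(a[195:245,285:345,::-1],(400,333),interpolation=cv2.INTER_CUBIC);B=cv2.resize(b[245:290,250:315,::-1],(400,277),interpolation=cv2.INTER_CUBIC)
cv2.imwrite('pics/ts.png',np.hstack([A,cv2.copyMakeBorder(B,0,56,0,0,cv2.BORDER_CONSTANT)]))
E
python3 chk2.py
```

```text
time_s: 15.9
ee_pos: [464.2, -111.9, 38.0]
ee_rot: [179.8, 0.0, 172.5]
force: [2.3, 10.1, 1.0]
gripper_width: 14.1
gripper_force: 50.0
tcp y -172.9311657771315
tab edges [-177.89004647 -164.46069783] C -194.42090186880284 tab-C 23.24552971847279
tab edges [-147.47008584 -134.88401057] C -193.82986721314228 tab-C 52.65281900786206
top [[315.71472314 191.51164989]
 [315.43747986 193.69769438]]
side [[306.82525436 265.10521889]
 [304.44686914 266.52939194]]
```

View pics/ts.png

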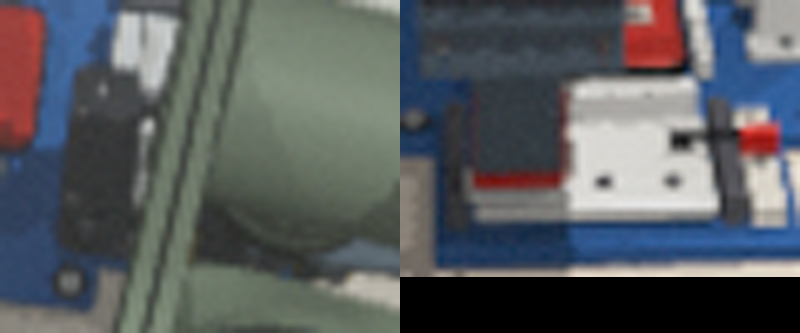

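The side crop shows the black pointer at (690–740, 138) level with the red rider at (760, 138). The tab has moved 29.4–29.6 mm by two measurements, against 29.8 mm needed. I'll hold it there and hand in.

```bash
python3 -m jog '{"jaw":[5,5,5,5,5,5],"slide":[[0,0,0],[0,0,0],[0,0,0],[0,0,0],[0,0,0],[0,0,0]],"spin":[0,0,0,0,0,0]}' && python3 -c "
from workcell import env
print(env.job_done())"
```

```text
time_s: 16.65
ee_pos: [464.2, -111.9, 38.0]
ee_rot: [179.8, 0.0, 172.5]
force: [1.5, 9.6, 1.8]
gripper_width: 13.5
gripper_force: 50.0
the job is handed in; nothing more can be done
None
```

I pressed the phone's cover home for about a second, let the lever back up over about 3 s, and handed in at 16.7 s with the gripper holding the red tab and the pointer at the rider (within about 1 mm by my measurements); no verdict was returned.

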